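Hang a tag carrier on the store-room rail and slide it to the marker

ROBOT

A 6-joint arm with a two-finger parallel gripper is mounted at the origin on the work surface. World frame = base frame: x ahead of the robot, y to its left, z up, the work surface at z = 0. Lengths are in m, angles in rad, forces in N, time in s.
With the tool pointing down it reaches from about 0.35 to 0.975 m from the base axis. Payload 7.1 kg.
Tool frame: the origin (TCP) lies midway between the tips of the shut fingers; the grasp point (between the pads) lies 19 mm behind it; z points along the fingers, x is the direction in which the jaws open and shut, and the axes are right-handed (so a half turn about z gives the same grasp; the last joint's range is limited). The gripper opens to 88 mm and grips with 3 to 60 N. Pads are 20 mm wide; open, the fingers measure 115 mm over their backs; the gripper's body (75 mm by 178 mm) begins 61 mm behind the grasp point.
Start: joints at [1.309, 0.423, 1.63, -0, 1.089, -0.019], TCP at [0.15, 0.607, 0.223] pointing down, gripper open.
Joint ranges: [-3, 3], [-0.9, 2.11], [0.09, 2.58], [-1.31, 4.45], [0.11, 2.69], [-2.54, 2.54]. Speed limits (rad/s): [2.39, 2.39, 3.01, 3.14, 3.14, 3.14].

INTERFACE

Orientations are given as a unit quaternion [w, x, y, z].
In Python, from station import move_pose, movel, movej, command_gripper, wait, inverse_kinematics, read_camera, camera_info, MotionError, job_done, get_time, get_joint_pos, get_qvel, get_effort, get_tcp_pos, get_ee_rot, get_ft_force, get_ft_torque, get_grip_width gives the robot as it stands. Calls block until the motion is done:
- move_pose(position, orientation): joint-space move of the TCP to a pose.
- movel(position, frame=None, v=0.15, until_force=None): straight line of the TCP; frame=None keeps the orientation; v is the mean speed in m/s. With until_force (N) it stops when the force on the tool has changed by that much, and returns True; else False.
- movej(angles): joint-space move.
- command_gripper(opening): opening from 0.0 (shut) to 1.0 (fully open); the grip force is fixed at half the most; returns when the fingers have stopped.
- wait(seconds).
- inverse_kinematics(position, orientation): joint angles nearest the present ones, or None.
- read_camera(name): name is "scene" or "top"; returns the picture (384x512x3 uint8, red, green, blue); there is no depth.
- camera_info(name): a dict with "intrinsics" (3x3 intrinsics, pixels), "T" (4x4, takes a point from camera to world coordinates). Camera axes: x right, y up, looking along -z (the intrinsics and any distortion apply to the point x, -y, -z); pixel columns grow to the right and rows downward; lengths in m; the calibration is good to about 2 mm. A picture is of the moment at which its call begins. camera_info takes no time and is no camera call.
A pose or a line that the arm cannot do raises MotionError and nothing moves.
- job_done(): hands the job in, once; it reports no verdict.
Readings, each from a call of its own:
- get_time(): time.
- get_joint_pos(): joint angles.
- get_qvel(): joint speeds.
- get_effort(): joint torques, N m.
- get_tcp_pos(): TCP position.
- get_ee_rot(): TCP orientation.
- get_ft_force(): force on the tool from outside, world axes, zero at the start.
- get_ft_torque(): the same for the moment, N m.
- get_grip_width(): opening from 0.0 (shut) to 1.0 (fully open).
Only numpy, scipy, OpenCV 4.12 (cv2) and the standard library are available. Lean on these libraries where they do the work, as an engineer would, in place of code of your own. Each camera call takes 0.05 s, during which the arm holds its last target.

TASK

Take the tag carrier out of its wooden stand, let its hook down over the rack's rail through the gap between the two keeper bars, and slide it along the rail until it hangs centred straight in line with the diamond-shaped marker on the deck above (not the round one). The rail's exact height is not known beforehand, so be gentle with the rack; leave the carrier hanging freely and upright, and do not disturb the things standing around.

Things in the scene. Friction and masses are not known exactly. Their poses are not given: they have to be found in the camera images.
- rack: wire store-room rack of bare steel, fixed; its place and yaw (up to 0.1) vary. Origin on the table straight below the middle of its rail; x to the rack's rear, away from the robot, y along the rail, z up. Rear posts at x +120, y +-250; clamp arms from there hold the rail's ends. Brackets rise from the posts to a wire deck over the rail.
- rail_gap (a point): point on the rack, NOT on the rail itself: middle of the gap, 216 above the table, axes of the rack. The rail, round, 12 diameter, 480 long, runs along y through x = 0; it is rigid, but clamped at a height that differs each time and is not reported: its top is 10 below to 10 above this point. Only in the gap (y -36 to +36) can a hook be let down over it.
- keeper_end (a point): nominal end of the left (y +) keeper bar, at y +36 from the gap's middle. The two keepers are flat steel bars, 28 wide in x, 4 thick, straight above the rail with 10 clear over its top (they move with it), from y 36 to 242 to either side of the gap. A hook hanging on the rail slides along underneath them but cannot be put on or lifted off there.
- deck_edge (a point): middle of the front edge of the rack's wire deck, on its underside, 360 above the table and 90 in front of the rail. The deck (540 long in y, 13 thick) roofs the rail from here to 140 behind the rail, so that a hand cannot come straight down on a carrier on the rail: it has to lean back towards the robot by about 35 to 45 degrees from vertical.
- marker_point (a point): centre of the upper face of the diamond-shaped marker: a black plastic plate, 38 x 38 x 5, lying level on the rack's deck near its front edge with one corner to the front, on a small clip; 388 above the table, 50 in front of the rail, 90 to 150 to the left or right of the rail's middle. Axes of the rack. The other plate on the deck, a round disc of 48 diameter, is not the mark.
- hanger_grip (a point): point in the carrier's grip tab, half-way up: black plastic block, 16 thick in y (grip it across y), 24 high, from 25 before this point to 36 behind it, where it joins the hook. Carrier: rigid steel, 0.2 to 0.33 kg, loose, at first in its stand; axes x from tab to hook, y across, z up. Its lower edge is 112 below this point, its top 23 above.
- hanger_hook (a point): underside of the carrier's hook crown, its middle, which is to sit on the rail's top; at x +50, z +18 from hanger_grip, same axes. The hook is an inverted U, 24 wide in y, crown and legs 5 thick, 18 of room between the legs in x. The rear leg (x +) ends 22 below this point; the front leg goes down 76 to the tag plate. Hangs upright by its own weight.
- hanger_plate (a point): centre of the carrier's tag plate, steel with paper on both faces, 6 thick in x, 70 wide in y, 60 high; at x +7.5, z -100 from hanger_hook. Its top edge is 48 below the rear leg's tip: through that opening the rail goes in from the rear (carrier moving to x +), then the carrier is let down.
- stand: light wooden block, 75 x 110 x 40 high, fixed, at the left or right in front of the rack. A slot along y, 8 wide and 32 deep, holds the carrier's plate loosely (it may lean up to 4 degrees); lift it straight up by more than 32 to take it out. Origin on the table below the carrier's hook; axes as the carrier's. The slot's floor is 8 above the table.
- parts_bin: bystander: open grey plastic parts bin, 100 x 130 x 60 high, loose
- tin_a: bystander: low round lidded steel tin, 80 diameter x 50 high, loose, under the rail
- jar_a: bystander: glass jar with dark cap, about 76 diameter x 85 high, loose, at the back of the rack
- jar_b: bystander: glass jar like the other one
- carton: bystander: closed cardboard carton, 90 x 140 x 55 high, loose
- tape_roll: bystander: cardboard roll of tape lying flat, 90 outside diameter, 60 inside, 40 high, loose
- mug: bystander: white mug, 76 diameter x 85 high, loose
Things that resemble listed ones, but are neither listed nor needed, are in the scene too. What is shaped like the stand but red or turquoise is not meant.

How it is judged:
By the outcome, as a careful person would: the job done as asked, in the order asked, and still so for the second after the job is handed in, with the robot touching nothing.
It also fails if it takes over 51 s, if anything falls off the work surface, if the arm or the gripper's body presses on something with over 40 N, if the wrist force passes 120 N, or if a joint passes its speed limit or range.

## Working session

There is one attempt and no reset: what is moved stays moved. The work goes in short steps, each a Python script; the robot and the scene stay as the last script left them, time stands still between calls to the robot, and variables do not carry over. Pictures are saved under pics/ and viewed, and the job is handed in when it is done.

```bash
ls; mkdir -p pics; python3 - <<'E'
from station import *
import cv2,numpy as np
np.set_printoptions(precision=4,suppress=True)
print(get_time())
for n in("scene","top"):
    im=read_camera(n); cv2.imwrite(f"pics/{n}0.png",cv2.resize(im[:,:,::-1],None,fx=1.5,fy=1.5,interpolation=cv2.INTER_CUBIC)); cv2.imwrite(f"pics/raw_{n}0.png",im[:,:,::-1]); 
    print(camera_info(n))
print(get_time(),get_ee_rot(),get_tcp_pos())
E
```

```text
pics
0.0
{'intrinsics': array([[409.6869,   0.    , 254.5917],
       [  0.    , 409.6869, 194.921 ],
       [  0.    ,   0.    ,   1.    ]]), 'T': array([[-0.9861, -0.1601,  0.0446,  0.6413],
       [ 0.1661, -0.9382,  0.3036,  0.394 ],
       [-0.0068,  0.3068,  0.9518,  1.4805],
       [ 0.    ,  0.    ,  0.    ,  1.    ]])}
{'intrinsics': array([[398.8878,   0.    , 261.1859],
       [  0.    , 398.8878, 196.0183],
       [  0.    ,   0.    ,   1.    ]]), 'T': array([[-0.0258,  0.9921, -0.1224,  0.4352],
       [-0.9996, -0.0244,  0.0133,  0.0151],
       [ 0.0103,  0.1227,  0.9924,  1.3861],
       [ 0.    ,  0.    ,  0.    ,  1.    ]])}
0.1 [ 0.0004  0.7875  0.6163 -0.0005] [0.1501 0.6062 0.222 ]
```

View pics/scene0.png

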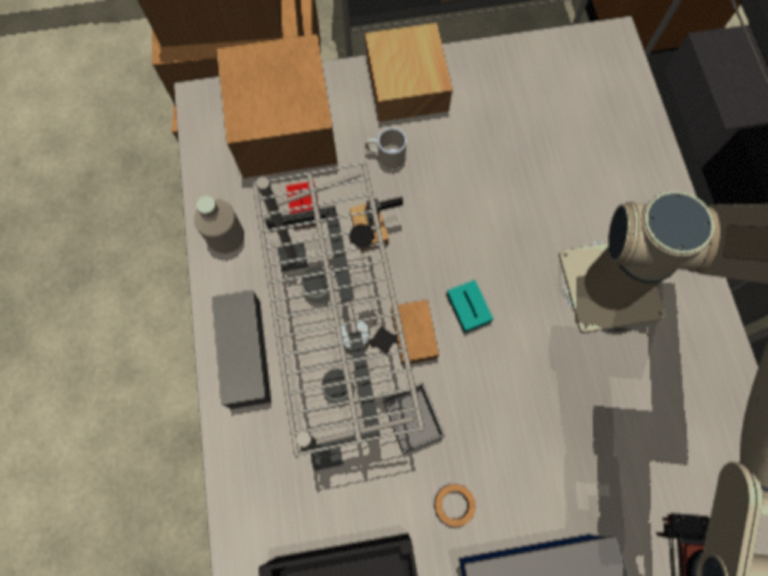

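View pics/top0.png

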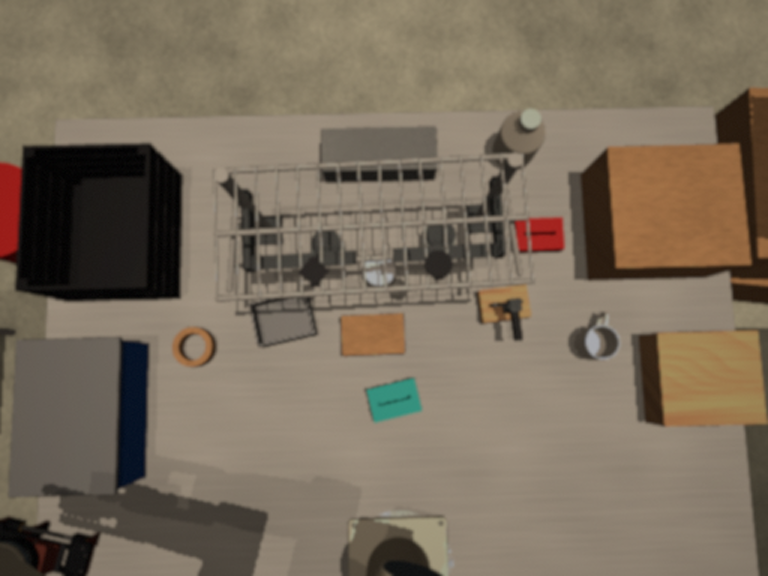

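```bash
python3 - <<'E'
import cv2,numpy as np
t=cv2.imread("pics/raw_top0.png");s=cv2.imread("pics/raw_scene0.png")
a=cv2.resize(t[165:235,300:370],None,fx=5.6,fy=5.6,interpolation=cv2.INTER_CUBIC)
b=cv2.resize(s[115:185,215:285],None,fx=5.6,fy=5.6,interpolation=cv2.INTER_CUBIC)
cv2.imwrite("pics/c1.png",np.hstack([a,b]))
a=cv2.resize(t[100:210,140:360],None,fx=3.6,fy=3.6,interpolation=cv2.INTER_CUBIC)
cv2.imwrite("pics/c2.png",a)
b=cv2.resize(s[105:330,165:290],None,fx=2.6,fy=2.6,interpolation=cv2.INTER_CUBIC)
c=cv2.resize(s[205:250,230:275],None,fx=8,fy=8,interpolation=cv2.INTER_CUBIC)
cv2.imwrite("pics/c3.png",b);cv2.imwrite("pics/c4.png",c)
E
```

```text
(no output)
```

View pics/c1.png

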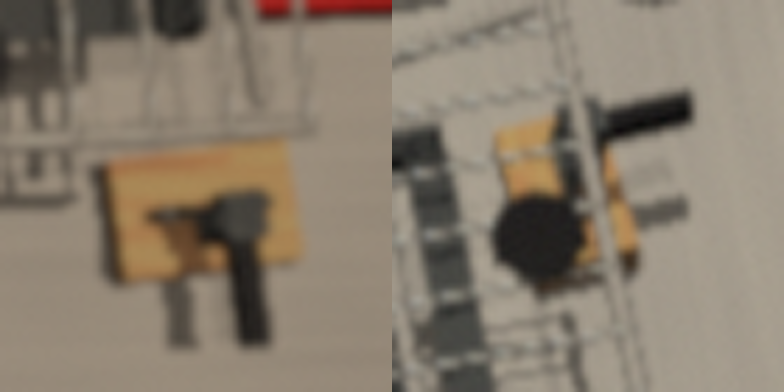

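View pics/c2.png

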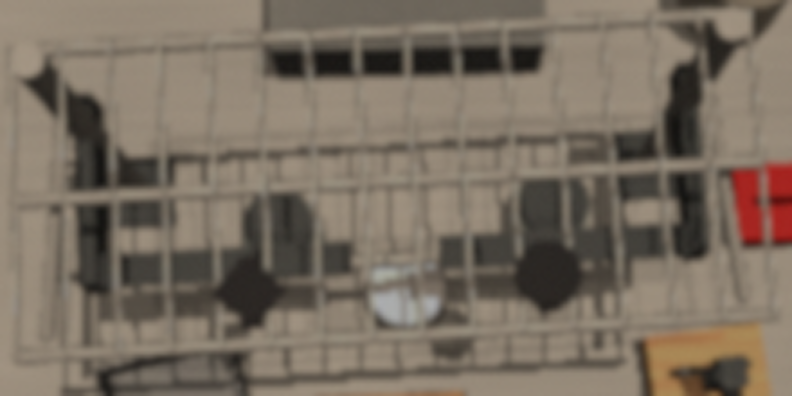

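View pics/c3.png

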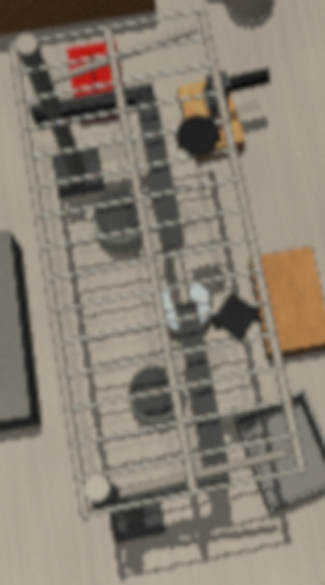

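```bash
cat > h.py <<'E'
import numpy as np,cv2
from station import *
np.set_printoptions(precision=4,suppress=True)
def ray(n,u,v):
    c=camera_info(n);K=c["intrinsics"];T=c["T"]
    d=np.array([(u-K[0,2])/K[0,0],-(v-K[1,2])/K[1,1],-1.])
    return T[:3,3],T[:3,:3]@d
def onz(n,u,v,z):
    o,d=ray(n,u,v);return o+d*(z-o[2])/d[2]
def tri(a,b):
    o1,d1=ray("top",*a);o2,d2=ray("scene",*b)
    t=np.linalg.lstsq(np.c_[d1,-d2],o2-o1,rcond=None)[0]
    p,q=o1+d1*t[0],o2+d2*t[1];return (p+q)/2,np.linalg.norm(p-q)
def proj(n,P):
    c=camera_info(n);K=c["intrinsics"];T=c["T"]
    p=T[:3,:3].T@(np.asarray(P)-T[:3,3]);return np.array([K[0,0]*p[0]/-p[2]+K[0,2],K[1,1]*-p[1]/-p[2]+K[1,2]])
def crop(img,x0,y0,x1,y1,f,name,step=10):
    a=cv2.resize(img[y0:y1,x0:x1],None,fx=f,fy=f,interpolation=cv2.INTER_CUBIC)
    for x in range((x0//step+1)*step,x1,step):
        cv2.line(a,(int((x-x0+.5)*f),0),(int((x-x0+.5)*f),6),(0,0,255),1);cv2.putText(a,str(x),(int((x-x0+.5)*f)-10,16),0,.35,(0,0,255),1)
    for y in range((y0//step+1)*step,y1,step):
        cv2.line(a,(0,int((y-y0+.5)*f)),(6,int((y-y0+.5)*f)),(0,0,255),1);cv2.putText(a,str(y),(8,int((y-y0+.5)*f)+4),0,.35,(0,0,255),1)
    cv2.imwrite(name,a)
E
python3 - <<'E'
from h import *
t=cv2.imread("pics/raw_top0.png");s=cv2.imread("pics/raw_scene0.png")
def blobs(im,win,thr):
    x0,y0,x1,y1=win;g=im[y0:y1,x0:x1].max(2)
    n,l,st,c=cv2.connectedComponentsWithStats((g<thr).astype(np.uint8))
    return [(st[i][4],st[i][2:4],c[i]+[x0,y0]) for i in range(1,n) if st[i][4]>20]
print(blobs(t,(195,165,305,192),48)); print(blobs(s,(225,145,272,240),48))
crop(t,140,100,370,240,3.4,"pics/t1.png");crop(s,160,100,290,330,2.55,"pics/s1.png",20)
crop(t,205,150,275,200,11,"pics/t2.png",5);crop(s,205,160,265,250,6.5,"pics/s2.png",5)
E
```

```text
[(np.int32(216), array([17, 18], dtype=int32), array([291.7685, 175.787 ])), (np.int32(170), array([17, 19], dtype=int32), array([208.8059, 180.1353]))]
[(np.int32(164), array([15, 14], dtype=int32), array([240.8963, 157.128 ])), (np.int32(133), array([17, 16], dtype=int32), array([255.3083, 226.3534]))]
```

View pics/t1.png

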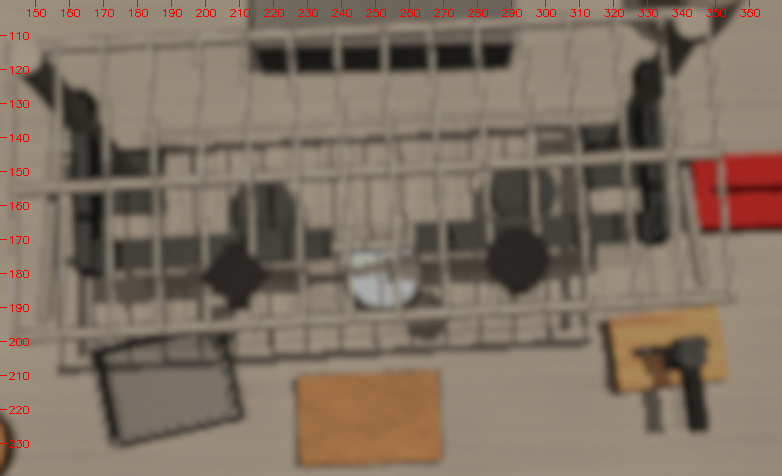

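View pics/t2.png

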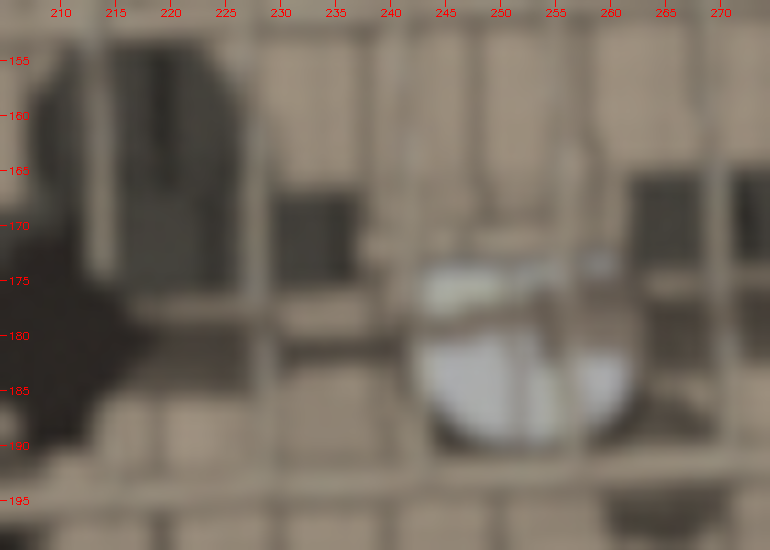

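View pics/s2.png

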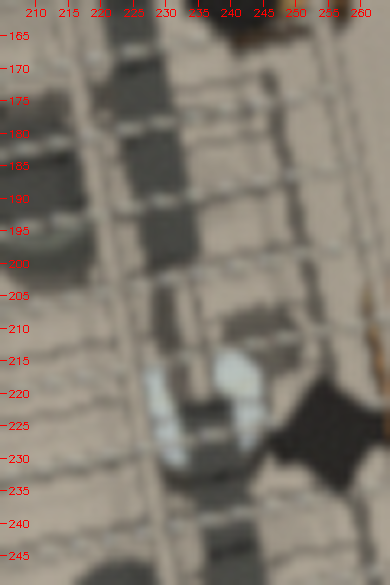

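```bash
python3 - <<'E'
from h import *
print("dia",tri((208.8,180.1),(255.3,226.35)),onz("top",208.8,180.1,.388),onz("scene",255.3,226.35,.388))
print("disc",tri((291.77,175.79),(240.9,157.13)),onz("top",291.77,175.79,.388),onz("scene",240.9,157.13,.388))
L=tri((237.2,171),(237,221.7));R=tri((261.7,169.2),(231,200.8));print(L,R)
for z in(.22,.23,.24):
  print(z,onz("top",237.2,171,z),onz("top",261.7,169.2,z),onz("scene",237,221.7,z),onz("scene",231,200.8,z))
# front edge top view
a=onz("top",145,198.5,.37);b=onz("top",354,187,.37);print(a,b,np.arctan2(-(b-a)[0]*-1,(a-b)[1]))
s=cv2.imread("pics/raw_scene0.png");t=cv2.imread("pics/raw_top0.png")
crop(t,310,170,375,240,8.5,"pics/t3.png",5);crop(s,215,115,290,185,8,"pics/s3.png",5)
crop(s,160,100,290,330,2.55,"pics/s1.png",20)
E
```

```text
dia (array([0.603 , 0.1337, 0.3829]), np.float64(0.00015800825491369896)) [0.6021 0.1332 0.388 ] [0.6033 0.1349 0.388 ]
disc (array([ 0.6098, -0.0782,  0.3785]), np.float64(0.0001278143548513743)) [ 0.6081 -0.0773  0.388 ] [ 0.6101 -0.0742  0.388 ]
(array([0.6537, 0.0696, 0.2207]), np.float64(0.003874861040279381)) (array([ 0.6608, -0.0042,  0.2107]), np.float64(0.00041069989663804576))
0.22 [0.6555 0.0686 0.22  ] [ 0.6592 -0.0042  0.22  ] [0.652  0.0704 0.22  ] [ 0.6605 -0.0012  0.22  ]
0.23 [0.6536 0.0682 0.23  ] [ 0.6573 -0.004   0.23  ] [0.652 0.073 0.23 ] [0.6603 0.0019 0.23  ]
0.24 [0.6517 0.0677 0.24  ] [ 0.6554 -0.0039  0.24  ] [0.6519 0.0756 0.24  ] [0.6602 0.0051 0.24  ]
[0.5614 0.2986 0.37  ] [ 0.5781 -0.2386  0.37  ] 0.03100741319384048
```

View pics/t3.png

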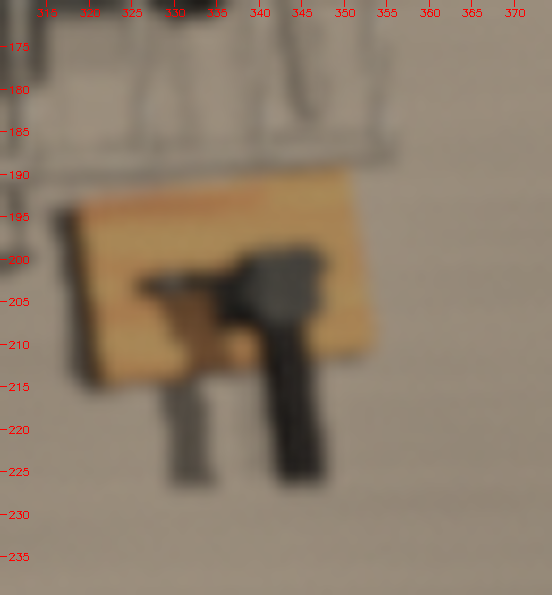

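View pics/s3.png

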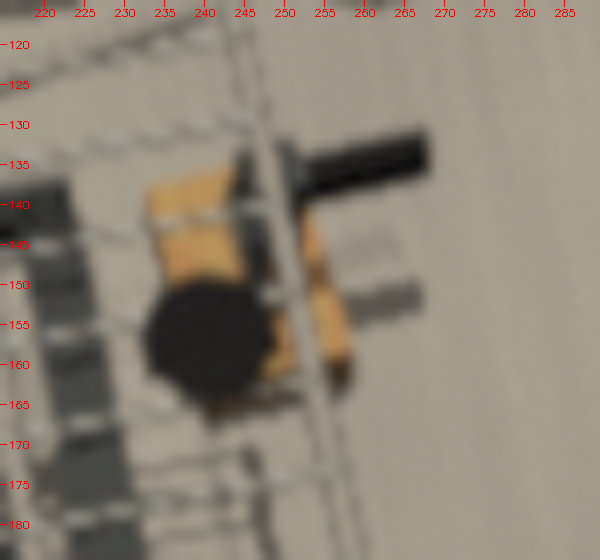

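View pics/s1.png

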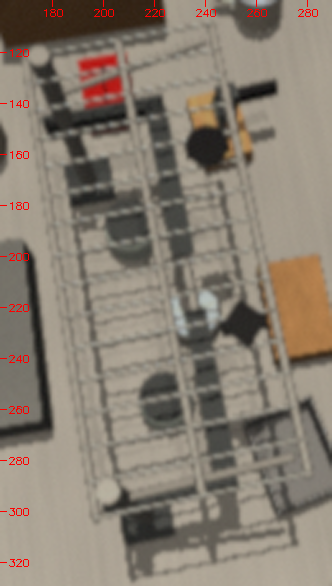

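```bash
python3 - <<'E'
from h import *
t=cv2.imread("pics/raw_top0.png");s=cv2.imread("pics/raw_scene0.png")
def rect(im,win,thr):
    x0,y0,x1,y1=win;g=im[y0:y1,x0:x1].max(2);m=(g<thr).astype(np.uint8)
    n,l,st,c=cv2.connectedComponentsWithStats(m);i=1+np.argmax(st[1:,4])
    ys,xs=np.where(l==i);r=cv2.minAreaRect(np.c_[xs+x0,ys+y0].astype(np.float32));return r,cv2.boxPoints(r),c[i]+[x0,y0]
for n,im,w in(("top",t,(336,209,352,235)),("scene",s,(253,125,275,142))):
    r,b,c=rect(im,w,70);print(n,r,b)
    (cx,cy),(W,H),an=r
    P=[onz(n,*q,.132) for q in b];print(np.array(P))
    e=[(np.linalg.norm(b[i]-b[(i+1)%4]),i) for i in range(4)]
    i=max(e)[1];d=P[(i+1)%4]-P[i];print("yaw",np.arctan2(d[1],d[0]))
# stand outline
for n,im,w in(("top",t,(312,180,362,220)),):
    x0,y0,x1,y1=w;h=cv2.cvtColor(im[y0:y1,x0:x1],cv2.COLOR_BGR2HSV);m=((h[...,0]>8)&(h[...,0]<22)&(h[...,1]>100)&(h[...,2]>90)).astype(np.uint8)
    m=cv2.morphologyEx(m,cv2.MORPH_CLOSE,np.ones((15,15)));ys,xs=np.where(m);r=cv2.minAreaRect(np.c_[xs+x0,ys+y0].astype(np.float32));b=cv2.boxPoints(r)
    P=np.array([onz(n,*q,.04) for q in b]);print(r,b,P,P.mean(0))
for thr in(50,): pass
g=t[195:230,320:352].max(2)
for r in range(0,35,2):print(195+r,g[r])
E
```

```text
top ((343.5810546875, 216.98646545410156), (16.604297637939453, 4.767570495605469), 80.53767395019531) [[339.8648 209.1892]
 [344.5675 208.4054]
 [347.2973 224.7838]
 [342.5946 225.5676]]
[[ 0.5418 -0.2494  0.132 ]
 [ 0.5439 -0.2644  0.132 ]
 [ 0.492  -0.2704  0.132 ]
 [ 0.4899 -0.2554  0.132 ]]
yaw 0.11543532981748121
scene ((259.9882507324219, 135.44705200195312), (4.772469997406006, 15.185133934020996), 77.47119140625) [[252.0588 134.7647]
 [266.8824 131.4706]
 [267.9177 136.1294]
 [253.0941 139.4235]]
[[ 0.5492 -0.2639  0.132 ]
 [ 0.4938 -0.2678  0.132 ]
 [ 0.4934 -0.2488  0.132 ]
 [ 0.5485 -0.245   0.132 ]]
yaw 0.06958625603081645
((332.7742919921875, 205.62588500976562), (28.377641677856445, 39.76708984375), 82.64761352539062) [[311.2385 194.0983]
 [350.6786 189.0092]
 [354.3101 217.1535]
 [314.87   222.2426]] [[ 0.6036 -0.1737  0.04  ]
 [ 0.6178 -0.3093  0.04  ]
 [ 0.5214 -0.3164  0.04  ]
 [ 0.5075 -0.182   0.04  ]] [ 0.5626 -0.2453  0.04  ]
195 [151 161 162 163 163 163 163 163 164 163 164 164 165 165 165 166 167 167
 167 167 167 167 167 168 168 167 167 167 167 167 166 163]
19
[... 1592 characters left out ...]
  57  96 131 147 151 150]
221 [151 151 152 152 152 152 152 152 148 130 101  84  82  93 119 143 152 150
 144 140 132 108  64  33  37  40  47  76 116 142 151 151]
223 [151 152 152 153 152 152 153 152 149 129 101  84  83  92 118 143 151 151
 147 140 133 113  73  39  36  39  43  69 109 140 150 150]
225 [150 151 151 151 152 152 152 152 147 130 101  84  82  88 107 131 148 151
 147 143 139 122  89  53  43  47  51  70 109 141 150 152]
227 [154 153 154 155 154 154 154 154 152 143 131 125 124 125 128 138 149 154
 153 152 151 147 135 120 117 119 119 124 136 148 151 149]
229 [153 153 153 153 153 153 153 153 154 153 152 152 153 152 152 153 152 152
 152 151 151 151 150 149 150 148 149 149 148 148 148 148]
```

```bash
python3 - <<'E'
from h import *
s=cv2.imread("pics/raw_scene0.png");t=cv2.imread("pics/raw_top0.png")
E=onz("top",345.4,226.6,.132);M=onz("top",344.1,217,.132);H=onz("top",342.8,203.3,.143)
print("tab end",E,"hook",H,"mid",M); print(tri((345.4,226.6),(267.5,134.5)))
# scene tab end: edges
g=s[128:142,250:272].max(2)
for r in g: print(r)
yaw=.10;X=np.array([np.cos(yaw),np.sin(yaw),0]);Y=np.array([-X[1],X[0],0])
G=E+.025*X;G[2]=.12;print("G",G)
v={}
for n,im in(("top",t),("scene",s)):
    a=im.copy();a=cv2.resize(a,None,fx=4,fy=4,interpolation=cv2.INTER_CUBIC)
    for z in(.012,):
        c=[G+X*x+Y*y+[0,0,z] for x,y in((-.025,-.008),(.036,-.008),(.036,.008),(-.025,.008))]
        cv2.polylines(a,[np.array([(proj(n,p)+.5)*4-.5 for p in c]).round().astype(int)],True,(0,0,255),1)
    Hk=G+X*.05+[0,0,.023]
    c=[Hk+X*x+Y*y for x,y in((-.014,-.012),(.014,-.012),(.014,.012),(-.014,.012))]
    cv2.polylines(a,[np.array([(proj(n,p)+.5)*4-.5 for p in c]).round().astype(int)],True,(0,255,0),1)
    u,w=(proj(n,G)*4).astype(int);v[n]=cv2.resize(a[w-80:w+80,u-80:u+80],None,fx=2.4,fy=2.4)
cv2.imwrite("pics/ov.png",np.hstack([v["top"],v["scene"]]))
E
```

```text
tab end [ 0.4865 -0.2641  0.132 ] hook [ 0.5592 -0.2572  0.143 ] mid [ 0.5168 -0.2615  0.132 ]
(array([ 0.4888, -0.2729,  0.0947]), np.float64(0.00195656003261203))
[161 161 164 162 161 162 161 159 161 160 159 162 163 162 160 158 161 161
 163 162 162 163]
[161 161 164 163 162 161 160 162 161 160 160 162 163 162 158 159 159 159
 159 162 162 163]
[160 160 162 163 161 161 161 160 160 161 161 162 160 157 151 150 147 138
 151 159 162 162]
[149 150 158 165 161 160 160 158 156 154 151 150 139 130 125 116 108 101
 127 154 161 164]
[120 127 149 161 158 155 152 147 133 125 120 112  98  86  78  65  58  63
 105 148 161 162]
[ 92 100 131 146 133 126 121 111  91  79  69  60  53  46  39  35  30  42
  91 144 162 164]
[ 90  80 100 108  92  80  71  61  47  42  37  34  30  30  31  29  22  30
  83 143 162 163]
[ 95  76  79  67  50  43  38  34  31  32  28  29  25  25  20  19  16  27
  81 142 160 163]
[ 99  75  78  59  39  32  32  29  26  21  22  21  17  15  24  30  40  60
  97 147 161 163]
[104  74  69  53  35  26  23  20  16  16  24  31  39  56  68  77  92 114
 131 154 162 163]
[110  68  46  36  26  18  24  34  47  60  70  79  90 115 125 131 135 147
 156 161 163 165]
[119  68  36  37  48  62  73  84 102 119 126 132 136 150 158 158 156 160
 162 163 164 164]
[123  72  47  77 102 122 128 134 143 152 156 157 158 162 164 166 161 161
 161 164 164 166]
[132  83  67 116 144 156 158 159 161 163 164 164 163 162 164 165 163 163
 162 163 164 164]
G [ 0.5113 -0.2616  0.12  ]
```

View pics/ov.png

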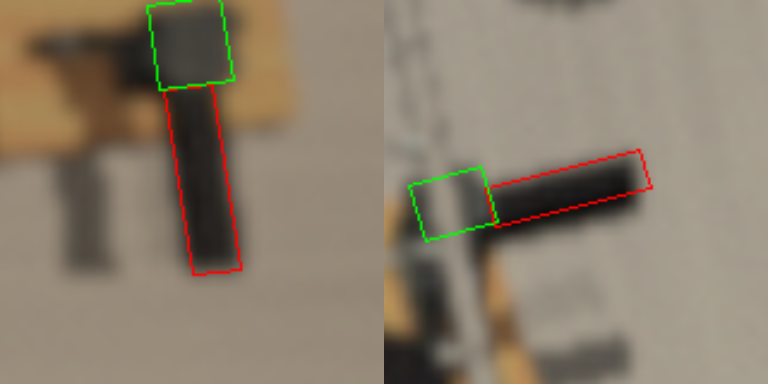

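```bash
cat >> h.py <<'E'
from scipy.spatial.transform import Rotation as Ro
def quat(yaw,lean):
    X=np.array([np.cos(yaw),np.sin(yaw),0]);Y=np.array([-X[1],X[0],0]);Z=np.array([0,0,1.])
    zt=np.sin(lean)*X-np.cos(lean)*Z;R=np.c_[Y,np.cross(zt,Y),zt]
    q=Ro.from_matrix(R).as_quat();return [q[3],q[0],q[1],q[2]],zt,X,Y
LEAN=np.radians(40)
def tcp(grip,yaw,lean=LEAN,off=.019):
    q,zt,X,Y=quat(yaw,lean);return (np.asarray(grip)+off*zt),q
E
python3 - <<'E'
from h import *
print("jars",onz("top",216,157,.085),onz("top",293,153,.085),"tin",onz("top",252,182,.05))
print("mug",onz("top",400,227,.085))
G=np.array([.513,-.2613,.120])
for g,y in((G,.10),(G+[0,0,.12],.10),([.40,-.2,.26],.03),([.40,.03,.26],.03),([.60,.032,.236],.03),([.60,.032,.19],.03),([.60,.132,.19],.03),([.38,-.05,.40],.05)):
    for L in(35,40,45):
        p,q=tcp(g,y,np.radians(L));print(g,L,inverse_kinematics(p,q))
print(get_joint_pos(),get_ft_force(),get_grip_width())
E
```

```text
jars [0.73   0.1444 0.085 ] [ 0.7375 -0.1122  0.085 ] tin [0.6486 0.027  0.05  ]
mug [ 0.4826 -0.4532  0.085 ]
[ 0.513  -0.2613  0.12  ] 35 None
[ 0.513  -0.2613  0.12  ] 40 [-0.7355  0.4996  2.1503  1.6094  0.4973  2.395 ]
[ 0.513  -0.2613  0.12  ] 45 [-0.7687  0.5301  2.1788  1.7861  0.5855  2.1887]
[ 0.513  -0.2613  0.24  ] 35 None
[ 0.513  -0.2613  0.24  ] 40 None
[ 0.513  -0.2613  0.24  ] 45 None
[0.4, -0.2, 0.26] 35 None
[0.4, -0.2, 0.26] 40 None
[0.4, -0.2, 0.26] 45 None
[0.4, 0.03, 0.26] 35 [ 0.056  -0.1567  2.4239 -0.0572  0.264  -1.4943]
[0.4, 0.03, 0.26] 40 [ 0.0584 -0.1599  2.4755 -0.1422  0.1293 -1.408 ]
[0.4, 0.03, 0.26] 45 None
[0.6, 0.032, 0.236] 35 [ 0.0348  0.234   2.0829 -0.013   0.2138 -1.5541]
[0.6, 0.032, 0.236] 40 None
[0.6, 0.032, 0.236] 45 None
[0.6, 0.032, 0.19] 35 None
[0.6, 0.032, 0.19] 40 None
[0.6, 0.032, 0.19] 45 [0.0353 0.3461 2.2081 3.1606 0.1981 1.5559]
[0.6, 0.132, 0.19] 35 [ 0.2587  0.3417  2.0768 -0.8127  0.1801 -0.5778]
[0.6, 0.132, 0.19] 40 None
[0.6, 0.132, 0.19] 45 [0.28   0.3659 2.1697 3.9704 0.2396 0.9351]
[0.38, -0.05, 0.4] 35 [-0.3205 -0.4268  2.2296  0.2988  0.7832 -2.0938]
[0.38, -0.05, 0.4] 40 [-0.3565 -0.4575  2.2781  0.4029  0.7053 -2.2031]
[0.38, -0.05, 0.4] 45 [-0.3966 -0.4829  2.3272  0.5408  0.635  -2.3475]
[ 1.309   0.4237  1.6306  0.      1.0886 -0.019 ] [ 0.6944 -0.145  -0.2523] 0.9988376077161153
```

```bash
python3 - <<'E'
from h import *
G=np.array([.513,-.2613,.120])
pts=[("grasp",G,.10),("lift",G+[0,0,.06],.10),("lift2",G+[0,0,.12],.10),("mid",[.48,-.1,.25],.03),("pre",[.53,.032,.236],.03),("ins",[.605,.032,.236],.03),("down",[.605,.032,.19],.03),("slid",[.602,.132,.19],.03)]
for n,g,y in pts:
    print(n)
    for L in(32,36,44,48,52,56,60):
        for f in(0,1):
            q,zt,X,Y=quat(y,np.radians(L));p=np.array(g)+.019*zt
            if f: q=(Ro.from_quat([q[1],q[2],q[3],q[0]])*Ro.from_euler('z',np.pi)).as_quat();q=[q[3],*q[:3]]
            s=inverse_kinematics(p,q);
            if s is not None: print("  ",L,f,np.array(s))
E
```

```text
grasp
   32 1 [-0.6818  0.4677  2.0963  1.1934  0.4133 -0.2913]
   36 1 [-0.7086  0.481   2.1245  1.4207  0.4445 -0.5371]
   44 0 [-0.7621  0.5233  2.1735  1.7556  0.5663  2.2254]
   44 1 [-0.7621  0.5233  2.1735  1.7556  0.5663 -0.9162]
   48 0 [-0.7882  0.5523  2.1937  1.865   0.6466  2.0901]
   48 1 [-0.7882  0.5523  2.1937  1.865   0.6466 -1.0515]
   52 0 [-0.8133  0.5861  2.2108  1.9454  0.7345  1.9812]
   52 1 [-0.8133  0.5861  2.2108  1.9454  0.7345 -1.1604]
   56 0 [-0.8372  0.6246  2.2245  2.0037  0.8272  1.892 ]
   56 1 [-0.8372  0.6246  2.2245  2.0037  0.8272 -1.2496]
   60 0 [-0.8595  0.6672  2.2345  2.045   0.9226  1.8174]
   60 1 [-0.8595  0.6672  2.2345  2.045   0.9226 -1.3242]
lift
   32 1 [-0.6818  0.3475  2.073   0.9317  0.4838 -0.0015]
   36 1 [-0.7086  0.3554  2.1038  1.1403  0.4869 -0.2238]
   44 0 [-0.7621  0.3865  2.1596  1.5154  0.5565  2.5087]
   44 1 [-0.7621  0.3865  2.1596  1.5154  0.5565 -0.6329]
   48 0 [-0.7882  0.41    2.184   1.6605  0.6174  2.3431]
   48 1 [-0.7882  0.41    2.184   1.6605  0.6174 -0.7985]
   52 0 [-0.8133  0.4389  2.2057  1.7759  0.6
[... 3640 characters left out ...]
5  2.0427 -0.5162  0.238  -0.8781]
   32 1 [ 0.2514  0.3435  2.0427 -0.5162  0.238   2.2635]
   36 0 [ 0.2597  0.3449  2.0827 -0.9422  0.1662 -0.4483]
   44 0 [0.2765 0.3639 2.157  4.0592 0.2151 0.8435]
   44 1 [ 0.2765  0.3639  2.157   4.0592  0.2151 -2.2981]
   48 0 [0.285  0.3823 2.1908 3.7931 0.3143 1.116 ]
   48 1 [ 0.285   0.3823  2.1908  3.7931  0.3143 -2.0256]
   52 0 [0.2934 0.4071 2.2217 3.6585 0.4281 1.258 ]
   52 1 [ 0.2934  0.4071  2.2217  3.6585  0.4281 -1.8836]
   56 0 [0.3015 0.4382 2.2494 3.5813 0.5495 1.3437]
   56 1 [ 0.3015  0.4382  2.2494  3.5813  0.5495 -1.7979]
   60 0 [0.3093 0.4756 2.2736 3.5333 0.6756 1.4014]
   60 1 [ 0.3093  0.4756  2.2736  3.5333  0.6756 -1.7402]
```

```bash
cat >> h.py <<'E'
LEAN=np.radians(52)
def tcp(grip,yaw,lean=LEAN,off=.019):
    q,zt,X,Y=quat(yaw,lean)
    r=(Ro.from_quat([q[1],q[2],q[3],q[0]])*Ro.from_euler('z',np.pi)).as_quat()
    return np.asarray(grip)+off*zt,[r[3],*r[:3]]
def grip_now(lean=LEAN):
    w,x,y,z=get_ee_rot();return np.array(get_tcp_pos())-.019*Ro.from_quat([x,y,z,w]).as_matrix()[:,2]
def st(m=""): print(m,"t%.2f"%get_time(),"grip",grip_now(),"F",np.array(get_ft_force()),"w",round(get_grip_width(),4))
def snap(k):
    o={}
    for n in("top","scene"):
        im=read_camera(n)[:,:,::-1].copy();cv2.imwrite(f"pics/raw_{n}{k}.png",im);o[n]=im
    return o
E
python3 - <<'E'
from h import *
G=np.array([.513,-.2613,.120])
movel([.15,.5,.42],v=.3);st()
p,q=tcp([.42,-.2,.30],.10);move_pose(p,q);st()
p,q=tcp(G,.10,off=-.05);move_pose(p,q);st()
print(get_joint_pos())
o=snap(1)
crop(o["top"],300,160,380,260,5.8,"pics/t4.png");crop(o["scene"],215,100,315,200,5.8,"pics/s4.png")
E
```

```text
t1.00 grip [0.1498 0.4998 0.4376] F [ 0.2438  0.0794 -0.6443] w 1.0
 t3.69 grip [ 0.4204 -0.1997  0.3001] F [0.2803 0.7359 0.6485] w 1.0017
 t4.37 grip [ 0.459  -0.266   0.1625] F [ 0.5164 -0.6181 -0.7633] w 1.0014
[-0.9288  0.4584  2.2757  1.7577  0.7586 -1.052 ]
```

View pics/t4.png

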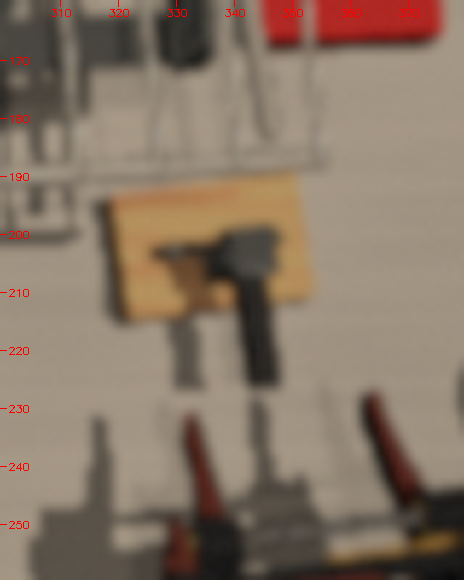

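View pics/s4.png

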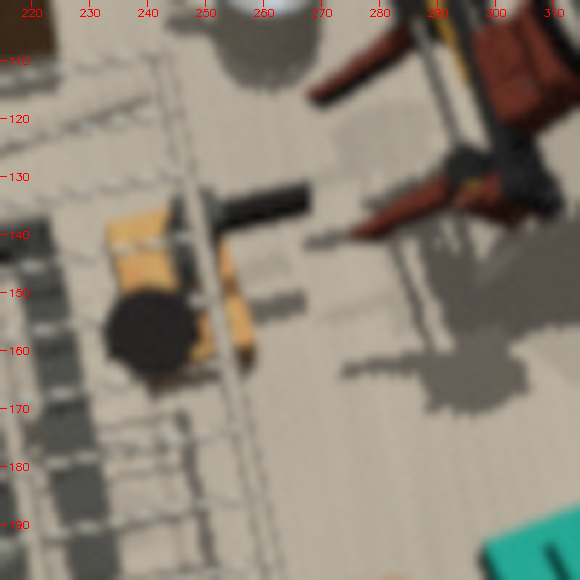

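```bash
python3 - <<'E'
from h import *
T=np.array(get_tcp_pos());print(T,proj("top",T),proj("scene",T),"obs top mid (347.8,229) scene mid ~(271.5,128)")
E
```

```text
[ 0.4741 -0.2649  0.1523] [347.3034 230.3033] [272.5643 128.7999] obs top mid (347.8,229) scene mid ~(271.5,128)
```

```bash
python3 - <<'E'
from h import *
G=np.array([.512,-.2615,.120])
p,q=tcp(G,.10);print(movel(p,q,v=.1,until_force=8));st("at")
wait(.1)
command_gripper(0.0);st("closed")
o=snap(2)
crop(o["top"],300,160,380,260,5.8,"pics/t5.png");crop(o["scene"],215,100,315,200,5.8,"pics/s5.png")
E
```

```text
False
at t5.30 grip [ 0.5118 -0.2614  0.1204] F [ 0.9484 -0.0622  0.0091] w 0.9993
closed t6.50 grip [ 0.5121 -0.2616  0.12  ] F [ 0.7418 -0.2084 -1.7371] w 0.1802
```

View pics/t5.png

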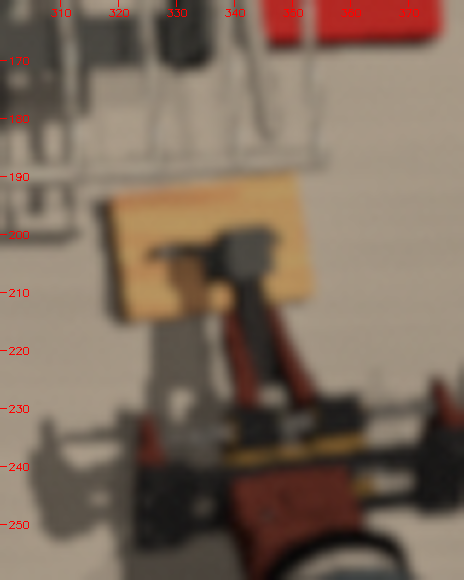

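View pics/s5.png

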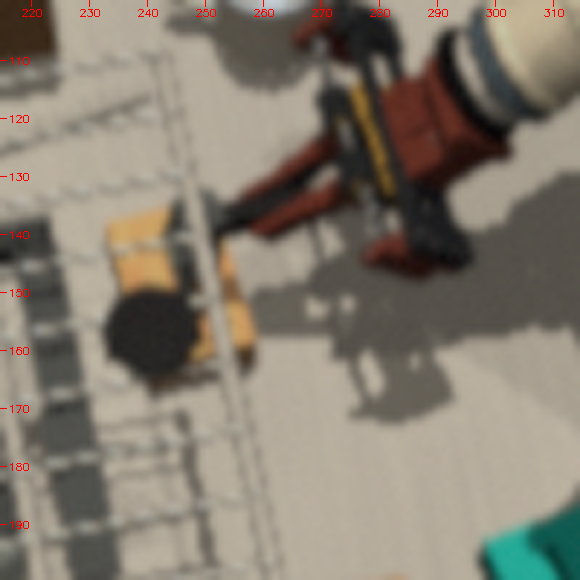

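```bash
python3 - <<'E'
from h import *
G=np.array([.512,-.2615,.120])
p,q=tcp(G+[0,0,.05],.10);print(movel(p,q,v=.06,until_force=12));st("up")
p,q=tcp(G+[-.01,0,.116],.10);movel(p,q,v=.15);st("up2")
p,q=tcp([.50,.031,.236],.03);movel(p,q,v=.15);wait(.3);st("pre");print(get_joint_pos())
o=snap(3)
crop(o["top"],210,150,310,250,5.8,"pics/t6.png");crop(o["scene"],205,170,305,270,5.8,"pics/s6.png")
E
```

```text
False
up t7.58 grip [ 0.5118 -0.2614  0.1697] F [ 0.0432  0.7419 -2.008 ] w 0.1832
up2 t8.18 grip [ 0.5018 -0.2614  0.2355] F [ 0.0043  0.4402 -2.9179] w 0.1802
pre t10.78 grip [0.5    0.0308 0.236 ] F [ 0.0615 -0.1888 -2.3734] w 0.1852
[ 0.0446  0.1515  2.4412  3.1753  0.3588 -1.5931]
```

View pics/t6.png

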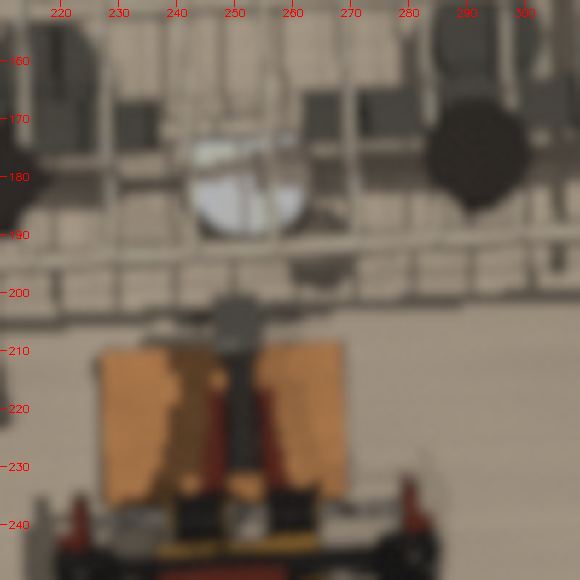

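View pics/s6.png

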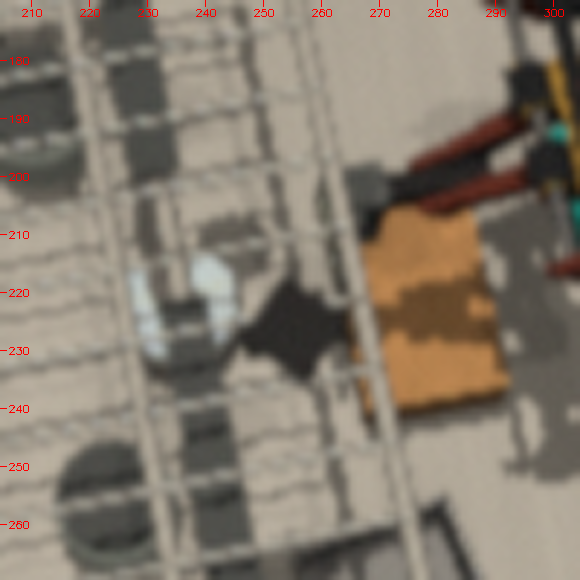

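```bash
python3 - <<'E'
from h import *
print(onz("top",250.5,205.3,.259),proj("top",[.55,.032,.259]))
p,q=tcp([.58,.0335,.236],.03);movel(p,q,v=.12);wait(.15);st("a")
p,q=tcp([.625,.0348,.236],.03);print(movel(p,q,v=.03,until_force=3));st("b")
E
```

```text
[0.5484 0.0309 0.259 ] [250.1162 204.7488]
a t11.84 grip [0.5792 0.0335 0.2357] F [ 0.1451 -0.0567 -2.3974] w 0.1772
True
b t12.75 grip [0.6056 0.0342 0.235 ] F [ 0.1471 -0.2211 -1.994 ] w 0.1841
```

```bash
python3 - <<'E'
from h import *
for i in range(4): print(np.array(get_ft_force()),np.array(get_ft_torque()))
g=grip_now();p,q=tcp(g+[.008,.0002,.236-g[2]],.03);print(movel(p,q,v=.02,until_force=3));st("b");wait(.2);st()
o=snap(4)
crop(o["top"],210,150,310,250,5.8,"pics/t7.png");crop(o["scene"],205,170,305,270,5.8,"pics/s7.png")
E
```

```text
[ 0.1471 -0.2211 -1.994 ] [-0.0118  0.8667 -0.0275]
[ 0.1471 -0.2211 -1.994 ] [-0.0118  0.8667 -0.0275]
[ 0.1471 -0.2211 -1.994 ] [-0.0118  0.8667 -0.0275]
[ 0.1471 -0.2211 -1.994 ] [-0.0118  0.8667 -0.0275]
True
b t13.01 grip [0.6058 0.0342 0.2335] F [ 0.429   0.5705 -1.6897] w 0.182
 t13.21 grip [0.6053 0.0342 0.233 ] F [ 0.0663  0.3034 -2.595 ] w 0.1781
```

View pics/t7.png

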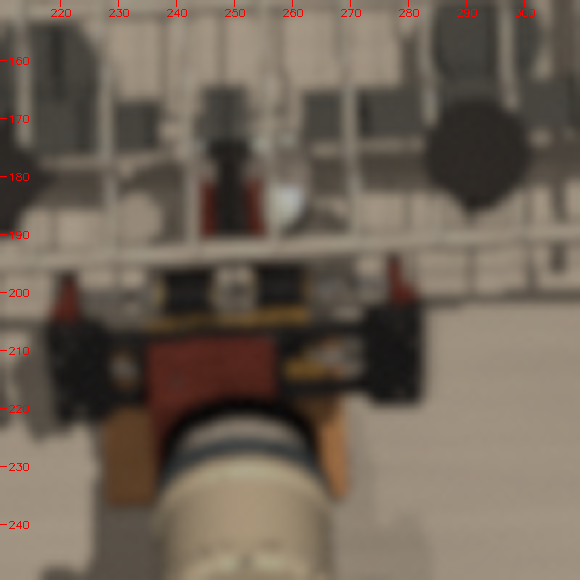

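```bash
python3 - <<'E'
from h import *
print(onz("top",248.8,168.5,.256),"keeper mid",onz("top",249.45,170.1,.223),np.array(get_ft_torque()),np.array(get_effort()),get_joint_pos())
t=cv2.imread("pics/raw_top4.png");crop(t,228,155,272,195,14,"pics/t8.png",5)
E
```

```text
[0.6552 0.0335 0.256 ] keeper mid [0.6568 0.0322 0.223 ] [-0.0313  0.8454 -0.0025] [  0.0012 -38.4486 -19.5425  -0.0152   3.7279   0.0116] [ 0.0409  0.2855  2.2333  3.1727  0.2774 -1.594 ]
```

View pics/t8.png

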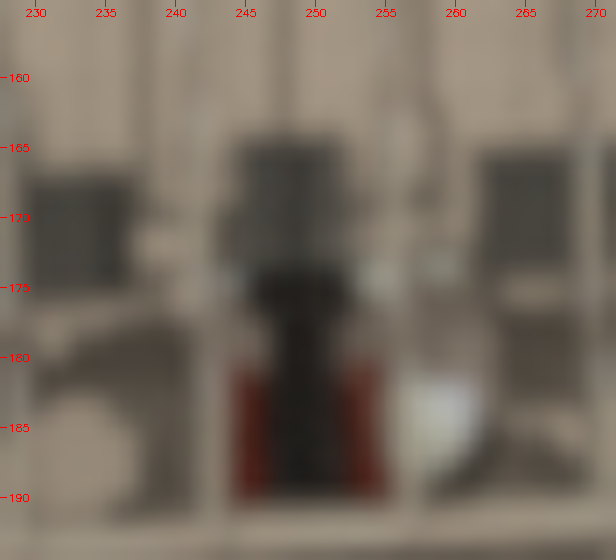

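View pics/s7.png

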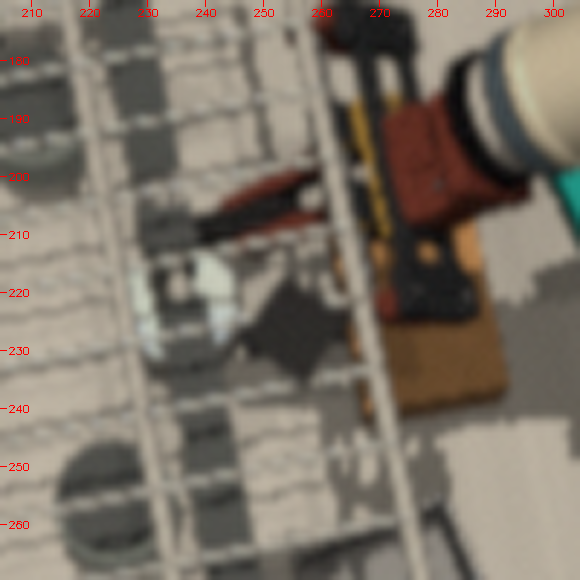

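```bash
cat >> h.py <<'E'
def favg(n=6):
    a=[]
    for _ in range(n): wait(.02);a.append(np.r_[get_ft_force(),get_ft_torque()])
    return np.mean(a,0)
E
python3 - <<'E'
from h import *
f0=favg(8);print(f0,get_time())
for i in range(9):
    p,q=tcp([.6055+.001*i,.0342,.235],.03);movel(p,q,v=.02)
    f=favg(6);print(grip_now(),(f-f0)[[0,1,2,4]])
    if f[0]-f0[0]<-1.8: break
st()
E
```

```text
[-0.1158  0.2239 -2.2636 -0.0258  0.8807  0.0014] 13.4417
[0.6055 0.0342 0.235 ] [ 0.0751 -0.3771  0.2546  0.011 ]
[0.6063 0.0342 0.2348] [-1.703   0.0438  0.6682  0.1545]
[0.6064 0.0342 0.2344] [-7.9693 -0.1593  3.6324  0.3326]
 t14.49 grip [0.6064 0.0342 0.2344] F [-7.2046  0.0216  1.7083] w 0.1813
```

```bash
python3 - <<'E'
from h import *
p,q=tcp([.603,.0341,.235],.03);movel(p,q,v=.03)
p,q=tcp([.603,.0341,.212],.03);print(movel(p,q,v=.04,until_force=6));f0=favg(8);st("a");print(f0)
p,q=tcp([.603,.0341,.184],.03);print(movel(p,q,v=.02,until_force=4));st("b");print(favg(6)-f0)
E
```

```text
False
a t15.65 grip [0.6031 0.0341 0.2123] F [-0.2268 -0.4714 -1.5127] w 0.1849
[-0.0205 -0.2716 -2.0446 -0.0255  0.8847  0.0152]
True
b t16.49 grip [0.6031 0.0341 0.1961] F [-0.4471  0.2262  3.0946] w 0.1811
[ 0.6392  0.7632  4.3315  0.0307 -0.9796  0.0253]
```

```bash
python3 - <<'E'
from h import *
p,q=tcp([.603,.0341,.1978],.03);movel(p,q,v=.03);f=favg(6);st("up");print(f)
p,q=tcp([.6015,.084,.1978],.03);print(movel(p,q,v=.05,until_force=8));st("m");print(favg(4)-f)
p,q=tcp([.600,.135,.1978],.03);print(movel(p,q,v=.05,until_force=8));st("s");print(favg(4)-f)
o=snap(5)
crop(o["top"],170,130,270,230,5.8,"pics/t9.png");crop(o["scene"],205,180,305,280,5.8,"pics/s9.png")
E
```

```text
up t16.94 grip [0.6024 0.0341 0.1971] F [ 0.5172  0.2665 -2.1751] w 0.183
[ 0.2268  0.0409 -2.2477 -0.0269  0.8801 -0.0129]
False
m t18.09 grip [0.6015 0.0838 0.1977] F [-0.0788  0.5666 -0.999 ] w 0.1819
[-0.1218 -0.3531  0.1902 -0.0082 -0.0054  0.0128]
False
s t19.32 grip [0.6    0.1348 0.1978] F [ 0.6519 -0.0313 -3.4776] w 0.1779
[-0.0502 -0.5664 -0.0219 -0.0122 -0.0041 -0.0017]
```

View pics/t9.png

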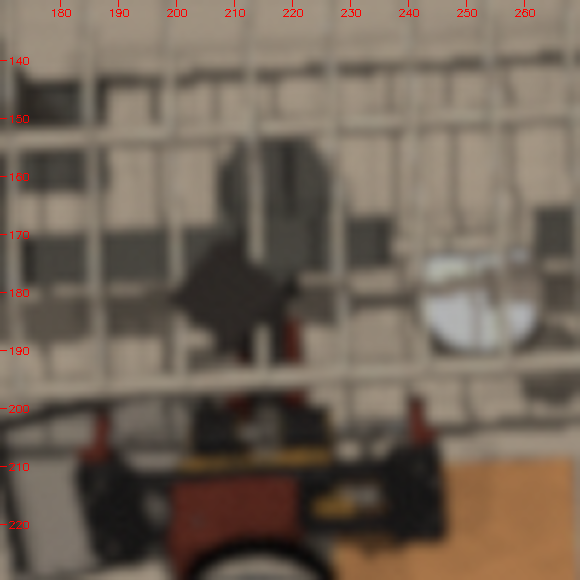

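View pics/s9.png

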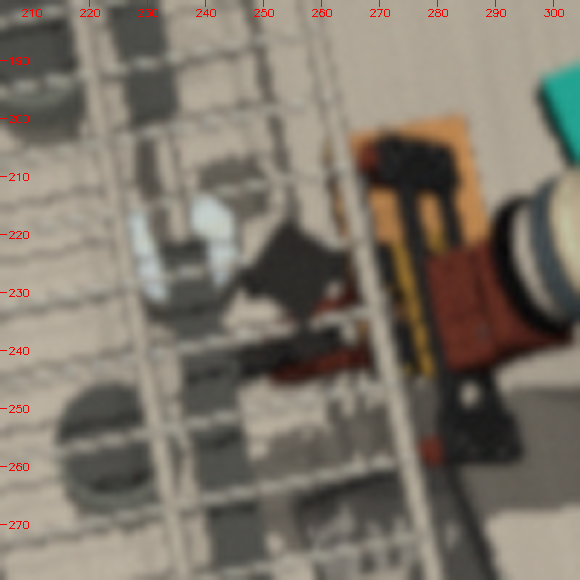

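```bash
python3 - <<'E'
from h import *
g=grip_now();X=np.array([np.cos(.03),np.sin(.03),0]);Y=np.array([-X[1],X[0],0])
v=[]
for n,(x0,y0) in(("top",(190,165)),("scene",(230,210))):
    im=cv2.imread(f"pics/raw_{n}5.png");f=8.5
    a=cv2.resize(im[y0:y0+45,x0:x0+45],None,fx=f,fy=f,interpolation=cv2.INTER_CUBIC)
    for o in(-.008,0,.008):
        c=np.array([(proj(n,g+X*s+Y*o+[0,0,.012])-[x0,y0]+.5)*f for s in(-.025,.036)]).round().astype(int);cv2.line(a,tuple(map(int,c[0])),tuple(map(int,c[1])),(0,255,255),1)
    M=np.array([.6027,.1350,.388])
    for s in(-.03,.03):
        pass
    c=np.array([(proj(n,M+X*s)-[x0,y0]+.5)*f for s in(-.03,.03)]).round().astype(int);cv2.line(a,tuple(map(int,c[0])),tuple(map(int,c[1])),(0,255,0),1)
    v.append(a)
cv2.imwrite("pics/ov2.png",np.hstack(v))
E
```

```text
(no output)
```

View pics/ov2.png

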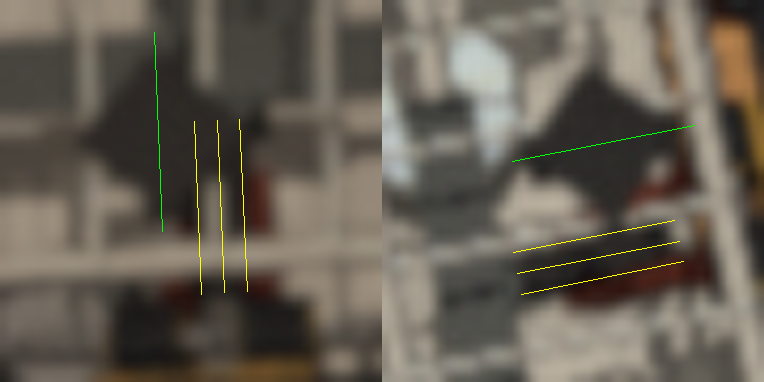

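```bash
python3 - <<'E'
from h import *
f0=favg(6)
p,q=tcp([.600,.1345,.1972],.03);movel(p,q,v=.03)
p,q=tcp([.600,.1345,.190],.03);print(movel(p,q,v=.015,until_force=3.5));st("b");f=favg(6)-f0;print(f)
E
```

```text
True
b t20.11 grip [0.6002 0.1345 0.196 ] F [-0.4079  0.4245  4.1199] w 0.181
[-0.8839  0.5833  7.0655  0.04   -1.1093  0.034 ]
```

```bash
python3 - <<'E'
from h import *
p,q=tcp([.600,.1345,.1966],.03);movel(p,q,v=.02);print(favg(6));st()
command_gripper(.55);st("open");f=favg(6);print(f)
p,q=tcp([.600,.1345,.1966],.03,off=-.08);print(movel(p,q,v=.08,until_force=6));st("back")
p,q=tcp([.42,.10,.30],.03);movel(p,q,v=.2);wait(.3);st("away")
o=snap(6)
crop(o["top"],170,130,270,230,5.8,"pics/t10.png");crop(o["scene"],205,180,305,280,5.8,"pics/s10.png")
E
```

```text
[-0.5857  0.6357 -0.2105  0.0377  0.5431  0.1228]
 t20.56 grip [0.5997 0.1345 0.1962] F [-0.1711  1.8337 -0.6707] w 0.181
open t21.24 grip [0.6    0.1345 0.1966] F [ 0.2471  1.1843 -0.7123] w 0.5522
[-0.1586  0.3275  0.0977 -0.0237  0.471  -0.0054]
False
back t22.73 grip [0.5221 0.1322 0.2575] F [1.3291 0.2434 0.9158] w 0.5479Traceback (most recent call last):
  File "<stdin>", line 5, in <module>
station.MotionError: the arm cannot follow that straight line within its joint ranges
```

```bash
python3 - <<'E'
from h import *
for d in((-.08,0,.0),(-.08,-.05,.0),(-.08,0,-.05),(-.06,0,.03)):
    try:
        movel(np.array(get_tcp_pos())+d,v=.15);print("ok",d);break
    except MotionError as e: print(d,e)
wait(.2);st("away");print(get_joint_pos())
o=snap(6)
crop(o["top"],170,130,270,230,5.8,"pics/t10.png");crop(o["scene"],205,180,305,280,5.8,"pics/s10.png")
E
```

```text
ok (-0.08, 0, 0.0)
away t23.62 grip [0.4429 0.1322 0.2576] F [-0.3122  0.5115 -0.3265] w 0.5507
[ 0.4824  0.0471  2.4687  4.1569  0.418  -2.2539]
```

View pics/t10.png

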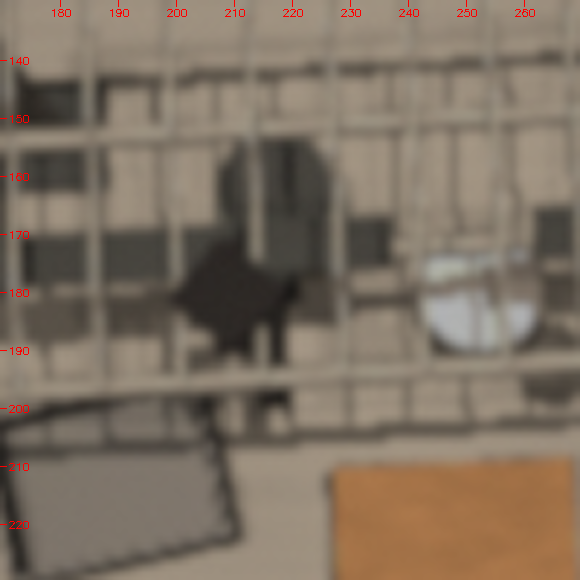

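View pics/s10.png

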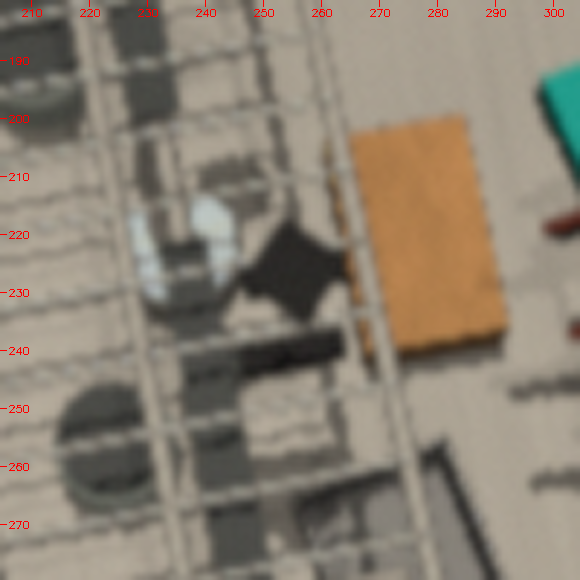

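```bash
python3 - <<'E'
from h import *
t=cv2.imread("pics/raw_top6.png").max(2);s=cv2.imread("pics/raw_scene6.png").max(2)
for v in(185,187,189,190,191,198,199,200,201,202):print(v,t[v,206:228])
print()
for v in range(230,250):print(v,s[v,243:268])
X=np.array([np.cos(.03),np.sin(.03),0]);Y=np.array([-X[1],X[0],0])
for gy in(.1345,):
    g=np.array([.600,gy,.196])
    for n in("top","scene"):
        print(n,[np.round(proj(n,g-.025*X+Y*o+[0,0,z]),1) for o in(-.008,.008) for z in(.012,-.012)],[np.round(proj(n,g+.02*X+Y*o+[0,0,z]),1) for o in(-.008,.008) for z in(.012,-.012)])
E
```

```text
185 [ 46  45  45  44  46  45  44  46  54  56  45  38  47  72  95 101  99  98
  94  91  90  97]
187 [ 80  56  46  46  44  42  41  62  95 105  75  45  60 107 143 156 156 155
 150 143 139 136]
189 [ 92  62  44  43  41  39  40  68 105 117  83  47  63 111 150 163 163 162
 158 151 147 144]
190 [ 81  62  53  60  62  53  49  71 107 119  86  49  64 111 149 162 163 161
 156 151 146 142]
191 [ 79  72  76  90  96  81  69  80 110 120  87  53  65 107 143 157 158 157
 153 147 144 140]
198 [ 67  78  89 104 111 102  88  76  60  47  40  38  39  64 109 145 156 157
 153 150 149 148]
199 [ 50  70  89 111 123 112  89  73  59  47  50  57  57  69 110 144 155 155
 153 150 150 149]
200 [ 54  80 101 117 131 121  93  74  66  65  82  99  95  88 113 142 152 153
 152 151 152 151]
201 [ 60  90 110 122 134 125  95  77  74  82 108 129 126 110 120 146 155 156
 155 156 156 155]
202 [ 67  90 111 124 138 128  99  82  81  91 118 142 142 126 126 143 152 152
 153 153 154 153]

230 [ 74  65  84 113  83  53  49  57  50  44  45  43  44  44  43  44  48  73
 119 156 165 148 121 143 147]
231 [ 66  73 111 142 118  96  97 104  90  
[... 1672 characters left out ...]
7 [ 77  76  80 107 133 150 156 161 163 161 161 160 161 162 166 163 153 138
 130 143 161 159 157 157 159]
248 [ 77  79  90 124 151 161 160 160 162 164 161 151 154 159 164 164 158 151
 137 135 143 153 161 162 161]
249 [ 79  80  94 128 158 163 159 156 160 163 164 158 157 155 155 154 158 157
 130 112 118 152 169 170 171]
top [array([218.7, 198.8]), array([219.4, 199.7]), array([213.3, 199.1]), array([214.1, 200. ])] [array([218. , 183.8]), array([218.8, 185.1]), array([212.7, 184.1]), array([213.5, 185.3])]
scene [array([263.9, 235.4]), array([263.7, 237. ]), array([264.9, 240.3]), array([264.8, 241.8])] [array([249.9, 238.2]), array([250. , 239.7]), array([250.9, 243.1]), array([251. , 244.6])]
```

```bash
python3 - <<'E'
from h import *
wait(.5);o=snap(7);v=[]
for n in("top","scene"):
    a=cv2.imread(f"pics/raw_{n}6.png");print(n,"motion 6-7 near tab",np.abs(a.astype(int)-o[n])[180:205,200:225].max() if n=="top" else np.abs(a.astype(int)-o[n])[230:250,243:268].max())
    b=cv2.imread(f"pics/raw_{n}0.png");d=cv2.absdiff(b,o[n]).max(2);v.append(cv2.resize(o[n],(400,300)));v.append(cv2.resize(cv2.cvtColor(d*3,cv2.COLOR_GRAY2BGR),(400,300)))
cv2.imwrite("pics/fin.png",np.vstack([np.hstack(v[:2]),np.hstack(v[2:])]));st()
E
```

```text
top motion 6-7 near tab 3
scene motion 6-7 near tab 5
 t24.32 grip [0.4421 0.1322 0.2575] F [-0.0155 -0.3332 -0.6065] w 0.5509
```

View pics/fin.png

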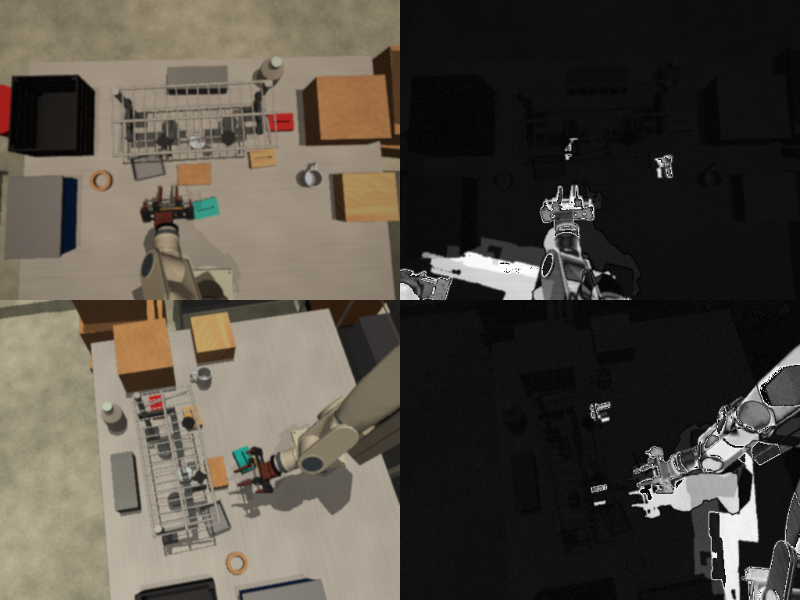

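The difference pictures show only the arm, its shadow, the empty stand and the carrier now on the rail. Nothing else has moved, and the carrier is still.

```bash
python3 -c "
from station import *
job_done();print(get_time())"
```

```text
the job is handed in; nothing more can be done
the job is handed in; nothing more can be done
```

The tag carrier is out of its stand and hanging on the rail, in line with the diamond-shaped marker to within about 1 mm as far as the cameras can tell. The job was handed in with the clock at about 24 s, against the 51 s limit.

**What I did:**
- **Grasp:** I gripped the tab with the hand leaned back 52°, more than the advised 35 to 45°, because the wrist ran into joint limits there. The hand still cleared the deck.
- **Insertion:** I moved the carrier into the gap until its front leg touched the rail, with about 8 N of force. Then I backed off 3 mm to centre the hook and lowered it until it touched. That puts the rail's top at about 0.214 m.
- **Slide:** I moved it 100 mm towards the marker, held about 1.5 mm above the rail rather than dragging on it. I then set it down, opened the gripper and backed the arm away.

**Last checks:**
- **Alignment:** the tab is at y ≈ 0.134 to 0.1345 m. The marker is at 0.133 m from the top camera and 0.135 m from the scene camera, so the two views disagree by about 1.7 mm.
- **Hanging:** the tab looks level in both views, and it had not moved between two pictures about 0.6 s apart.
- **Surroundings:** compared with the first pictures, only the arm, its shadow, the empty stand and the carrier differ.

**What went wrong along the way:**
- Two early contact stops during insertion showed no lasting force, so I repeated that step in 1 mm increments with averaged readings.
- The set-down reached about 7 N, and I eased it off before letting go.
- One retreat line was refused by the arm and replaced with a straight move back.

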